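# Load two bearings into the press's feed track past its spring pawl

## Task

Two ball bearings and a spur gear lie on the loading table of the bearing feed track. Push the two bearings across the table with the fingertips, one at a time, through the gate and down the lane: let the spring pawl snap shut behind the first before the second one enters the gate, and finish with both bearings packed tight against the end stop and the pawl shut behind them. Only push, do not pick any of them up; leave the gear where it lies on the table, and do not knock away the tape measure or the tin beside the track.

Things in the scene. Friction and masses are not known exactly. Their poses are not given: they have to be found in the camera images.
- feed_track: Bearing feed track, fixed to the bench: grey plate on feet, its level top (the floor) 45 mm above the bench. Origin on the bench under the middle of the gate; x points down the lane, y left of it, z up. Loading table: plate from x = -175 to 0, y = -103 to +103 mm, no rims on its three outer sides. Lane: x = 0 to 177 mm, 70 mm wide, between 11 mm thick rails. Place and heading vary
- gate (a point): middle of the gate at floor height, where the lane begins (x = 0, y = 0 of the track). A fence 9 mm thick stands across the table at x = -17.5 to -8.5 mm on both sides and runs into two cheeks (35 degrees to the lane, foremost edge about x = -25 mm, at y = +-54 mm) that narrow to the 70 mm wide lane. Fence, cheeks, rails and end stop stand 14 mm above the floor
- end_stop (a point): middle of the end stop's face, at floor height, x = 177, y = 0 mm of the track. The first bearing comes to rest against it (centre then at x = 146 mm) and the second against the first (centre about x = 84 mm); the lane holds just these two
- pawl (a joint): Spring pawl in rad: 0 = shut (sprung, slanting into the lane and pointing down it), 0.46 = swung back into the rail. Steel plate 44 mm long, 5 mm thick, 2.5 to 12.5 mm above the floor, on an upright capped pivot (top 19 mm up) in the -y rail at x = 6, y = -38 mm of the track. Light spring (1 N at the tip); a bearing going down the lane swings it aside, coming back it cannot
- pawl_tip (a point): top of the pawl's free end, 57.5 mm above the bench; shut, at about x = 46, y = -19 mm of the track. The pawl snaps shut once a bearing's centre is past x = 74 mm and nothing else, finger included, is in its way: raise the fingers straight up out of the lane, not back against it
- bearing_a: One of two equal ball bearings: shiny steel, 62 mm diameter, 16 mm thick, about 0.28 kg, lying flat; solid to the fingers (the bore cannot be entered). Origin at the centre of its underside, z up. Starts on the loading table at one of three places: about x = -62, y = +72 / x = -62, y = -72 / x = -140, y = 0 mm of the track, each varying by a few mm
- bearing_b: The other ball bearing, just like bearing_a, at another of the three places. Either may be loaded first. Obstacles for the arm: a tall open carton (top 0.37 m above the bench) stands just behind and right of the table, seen from the robot, so bring the arm in high and on the robot's side of it; a cable drum 0.37 m tall stands left of the lane
- spur_gear: Toothed steel spur gear, 65 mm diameter, 16 mm thick with a hub to 26 mm height, lying flat on the loading table at the third of the three places; to be left there. Origin at the centre of its underside
- tape_measure: Tape measure, 38 x 81 mm, 62 mm high, standing loose on the bench beside the loading table, on its -y side (about x = -70, y = -162 mm of the track); a bystander. Origin at the centre of its underside
- tin_of_pins: Round tin, 70 mm diameter, 44 mm high, loose on the bench beside the lane on its +y side, about 110 mm from the lane's middle; a bystander. Origin at the centre of its underside

How it is judged:
By the outcome, as a careful person would: the job done as asked, in the order asked, and still so for the second after the job is handed in, with the robot touching nothing.
It also fails if it takes over 64 s, if anything falls off the work surface, if the arm or the gripper's body presses on something with over 40 N, if the wrist force passes 120 N, or if a joint passes its speed limit or range.

## Robot

A 7-joint arm with a two-finger parallel gripper is mounted at the origin on a cart in front of the work surface, level with it; the furniture and walls round the work are solid. World frame = base frame: x ahead of the robot, y to its left, z up, the work surface at z = 0. Lengths are in m, angles in rad, forces in N, time in s.
With the tool pointing down it reaches from about 0.425 to 0.925 m from the base axis. Payload 6.8 kg.
Tool frame: the origin (TCP) lies at the very end of the fingers, on their centre line; the grasp point (between the pads) lies 19 mm behind it; z points along the fingers, y is the line along which they close (so a half turn about z gives the same grasp; the last joint's range is limited). The gripper opens to 85 mm and grips with 20 to 120 N. Pads are 22 mm wide; open, the fingers measure 114 mm over their backs; the gripper's body (76 mm by 85 mm) begins 54 mm behind the grasp point. The pads swing forward as they close: fully open they stand 13 mm farther back than shut.
Start: joints at [1.233, 0.477, 0.022, 1.555, -0.011, 1.109, -0.083], TCP at [0.154, -0.657, 0.231] pointing down, gripper open.
Joint ranges: [-2.96, 2.96], [-0.34, 2.1], [-1.41, 1.46], [0.24, 2.44], [-1.37, 4.51], [0.17, 1.92], [-2.96, 2.96]. Speed limits (rad/s): [2.39, 2.39, 3.14, 3.14, 3.14, 3.14, 3.14].

## Interface

Orientations are given as a rotation vector (axis times angle).
In Python, from bench import r gives the robot as it stands.
- The arm moves only by the tool play_rows, never from a script. Its argument "targets" is text: rows parted by semicolons, each of 5 numbers parted by spaces: the closure, from -1 (fully open) to 1 (shut), then the shift along the tool's x, y, z in m, then the turn about the tool's z in rad. In form: gripper dx dy dz spin; .... A call has 1 to 8 rows; each row is the pose to reach, as a shift and turn from the pose commanded when the call began, along the tool's axes at that moment; what a row does not reach only later rows make up. A row lasts 1/12 s, in which the tool goes at most 41.7 mm and 7.16 degrees, less where a joint would pass 70% of its speed; a pose out of reach is approached as far as the arm can. A call with a gripper value outside its range is refused whole. The fingers move at their own pace and stop on an object; "squeeze" is the grip in N (left out, the last holds). Time passes only in rows, so rows that repeat a pose let the fingers close. It gives the time, the measured TCP pose, the force, the opening and the grip force at its end, in the units of the state.
- r.get_obs(): the state, without advancing time (a new reading comes with each control period).
- r.grab_frame(name): name is "scene" or "top" or "wrist"; returns the picture (400x640x3 uint8, red, green, blue); there is no depth.
- r.camera_info(name): a dict with "fov_y" (degrees; the focal length in pixels is half the picture's height over the tangent of half this angle, whatever the lens; pixels are square), "cx", "cy" (the principal point, pixels), "position" and "rotation" of the camera in the world. Camera axes: x right, y down, z forward; pixel columns grow to the right and rows downward; lengths in m; the calibration is good to about 2 mm. A picture is of the moment at which its call begins: read the wrist's pose just before it. camera_info takes no time and is no camera call; for the wrist camera it gives the pose at the moment of the call.
- r.hand_in(): hands the job in; it is judged then, once.
The state is a dict: "clock": time; "joints": joint angles; "qvel": joint speeds; "tau": joint torques, N m; "tcp_pos": TCP position; "orientation": TCP orientation; "contact_force": force on the tool from outside, world axes, zero at the start; "moment": the same for the moment, N m; "grip_width": finger opening in m; "gripper_force": force on a finger pad.
Only numpy, scipy, OpenCV 4.12 (cv2) and the standard library are available. Lean on these libraries where they do the work, as an engineer would, in place of code of your own. Each camera call takes 0.05 s, during which the arm holds its last target. There are 200 camera calls.

## Working session

There is one attempt and no reset: what is moved stays moved. The work goes in short steps, Python scripts to look and compute and a tool call to move; the robot and the scene stay as the last step left them, time stands still between calls to the robot, and variables do not carry over. Pictures are saved under pics/ and viewed, at most 10 in all, crops included, and the job is handed in when it is done.

Besides the shell and the picture viewer there is one more tool, called after "Emit:" as name(argument=value, ...), one argument or row to a line, values as JSON. play_rows: Moves the arm, as the interface text tells. Its arguments: {"type":"object","properties":{"targets":{"type":"string"},"squeeze":{"type":"number"}},"required":["targets"]}

```bash
mkdir -p pics; python3 - <<'E'
from bench import r
import cv2, numpy as np
o=r.get_obs(); print({k:np.round(o[k],3) for k in ('clock','tcp_pos','orientation','joints','contact_force','grip_width')})
for n in ("scene","top"):
    cv2.imwrite(f"pics/{n}0.png",r.grab_frame(n)[:,:,::-1]); print(n,r.camera_info(n))
E
```

```text
{'clock': np.float64(0.0), 'tcp_pos': array([ 0.154, -0.657,  0.23 ]), 'orientation': array([-3.119e+00, -3.600e-01,  1.000e-03]), 'joints': array([ 1.233,  0.478,  0.022,  1.556, -0.011,  1.109, -0.083]), 'contact_force': array([-0.416,  0.139, -0.286]), 'grip_width': np.float64(0.085)}
scene {'fov_y': 44.47570003414742, 'cx': 316.31344034243233, 'cy': 197.7208284969589, 'position': array([0.17618482, 0.3791889 , 0.7649088 ]), 'rotation': array([-1.47938434,  2.27810237, -0.69471034])}
top {'fov_y': 56.72437118440417, 'cx': 320.71376401249404, 'cy': 200.7108260469422, 'position': array([0.44397834, 0.22112376, 0.91907898]), 'rotation': array([-2.14805632,  2.13182049, -0.17844109])}
```

View pics/scene0.png

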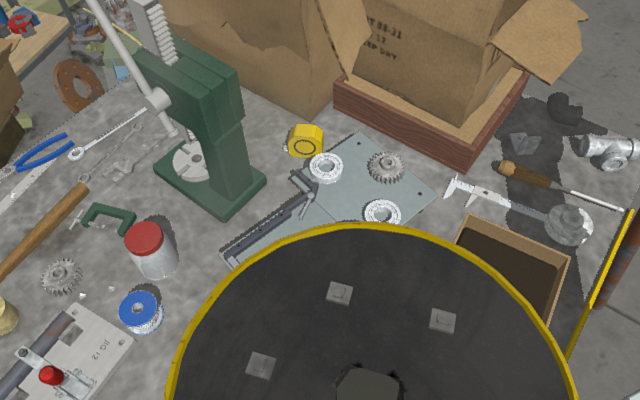

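View pics/top0.png

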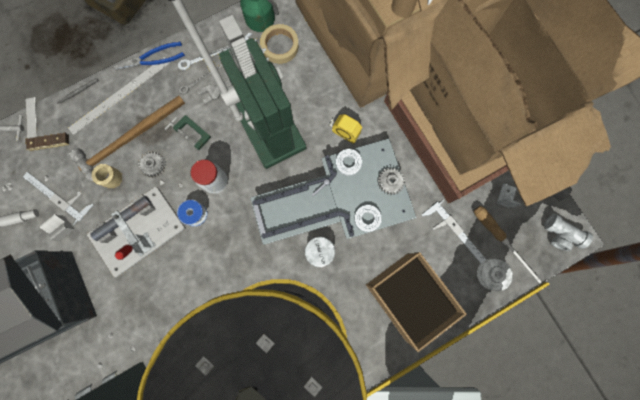

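The top view shows the track with its lane running left. The bearings are near (348,161) and (368,218), the gear near (391,180), the tape near (347,127) and the tin near (320,250). I'll enlarge that area.

```bash
cat > h.py <<'E'
import numpy as np, cv2
from bench import r
from scipy.spatial.transform import Rotation as R
def cam(n):
    c=r.camera_info(n); f=200/np.tan(np.radians(c['fov_y'])/2)
    return c,f,R.from_rotvec(c['rotation']).as_matrix()
def px2w(n,u,v,z):
    c,f,M=cam(n); d=M@np.array([(u-c['cx'])/f,(v-c['cy'])/f,1]); p=c['position']
    return p+d*(z-p[2])/d[2]
def w2px(n,P):
    c,f,M=cam(n); q=(np.atleast_2d(P)-c['position'])@M
    return np.c_[q[:,0]/q[:,2]*f+c['cx'],q[:,1]/q[:,2]*f+c['cy']]
E
python3 - <<'E'
from h import *
im=cv2.imread('pics/top0.png')[125:265,240:430]
cv2.imwrite('pics/top0c.png',cv2.resize(im,None,fx=4,fy=4,interpolation=cv2.INTER_CUBIC))
for u,v,z in [(348,161,.061),(368,218,.061),(391,180,.061),(256,215,.045),(347,127,.06),(320,250,.044),(330,195,.045)]: print(u,v,np.round(px2w('top',u,v,z),3))
E
```

```text
348 161 [0.68  0.152 0.061]
368 218 [0.543 0.106 0.061]
391 180 [0.634 0.051 0.061]
256 215 [0.55  0.37  0.045]
347 127 [0.765 0.154 0.06 ]
320 250 [0.469 0.218 0.044]
330 195 [0.6   0.195 0.045]
```

View pics/top0c.png

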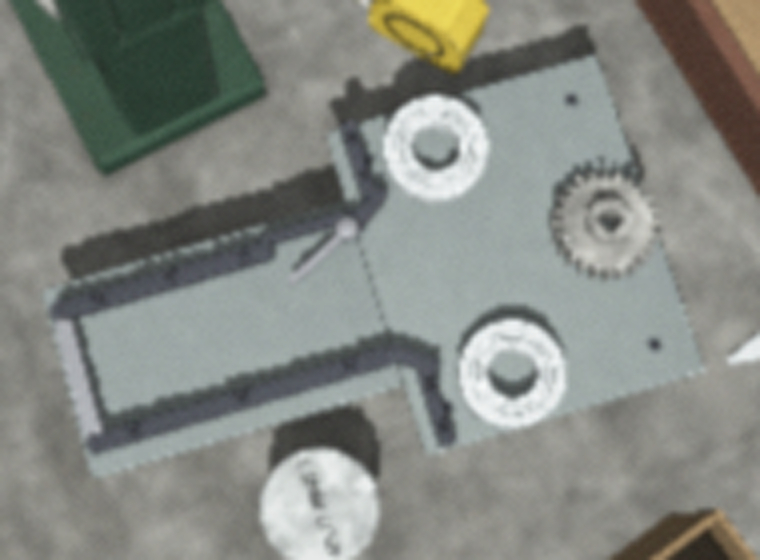

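```bash
cat >> h.py <<'E'
def fit(tr,w):
    tr=np.array(tr)/1000; w=np.array(w)[:,:2]; a=tr-tr.mean(0); b=w-w.mean(0)
    th=np.arctan2((a[:,0]*b[:,1]-a[:,1]*b[:,0]).sum(),(a*b).sum())
    M=np.array([[np.cos(th),-np.sin(th)],[np.sin(th),np.cos(th)]]); t=w.mean(0)-M@tr.mean(0)
    return th,t,(tr@M.T+t-w)*1000
E
python3 - <<'E'
from h import *
C=lambda x,y:(240+(x+.5)/4-.5,125+(y+.5)/4-.5)
F=[(597,57,.045,-175,-103),(703,370,.045,-175,103),(432,453,.045,0,103),(347,229,.064,6,-38),(295,275,.0575,46,-19)]
W=[px2w('top',*C(a,b),z) for a,b,z,_,_ in F]
th,t,res=fit([f[3:] for f in F],W); print(th,t); print(res.round(1))
M=np.array([[np.cos(th),-np.sin(th)],[np.sin(th),np.cos(th)]])
for n,x,y,z in [('bR',436,148,.061),('bL',513,373,.061),('gear',607,219,.061),('tin',320,508,.044),('tape',430,30,.06),('stop',88,378,.059)]:
    p=px2w('top',*C(x,y),z)[:2]; print(n,p.round(3),((p-t)@M*1000).round(1))
np.save('track.npy',[th,*t])
E
```

```text
1.8691687892022448 [0.59465723 0.18634326]
[[ 3.1 -1. ]
 [-0.6 -2.8]
 [-1.7  3.1]
 [ 1.2 -0.7]
 [-2.1  1.5]]
bR [0.678 0.151] [-58.4 -69.7]
bL [0.544 0.107] [-61.1  72.1]
gear [0.636 0.05 ] [-142.7    0.6]
tin [0.465 0.219] [ 68.8 114.1]
tape [0.752 0.154] [ -77.1 -141.3]
stop [0.539 0.354] [177.    3.7]
```

```bash
cat >> h.py <<'E'
th,tx,ty=np.load('track.npy'); t=np.array([tx,ty])
M=np.array([[np.cos(th),-np.sin(th)],[np.sin(th),np.cos(th)]])
def w2t(p): return (np.asarray(p)[:2]-t)@M*1000
def t2w(x,y): return M@np.array([x,y])/1000+t
def go(x,y,z,yaw=None):
    """track mm x,y; world z m; yaw=track angle(deg) of tool y line; prints shift in tool axes"""
    o=r.get_obs(); Rt=R.from_rotvec(o['orientation']).as_matrix()
    d=Rt.T@(np.r_[t2w(x,y),z]-o['tcp_pos']); ty=Rt[:2,1]@M; cur=np.degrees(np.arctan2(ty[1],ty[0]))
    s=0 if yaw is None else (yaw-cur+90)%180-90
    print('shift',d.round(4),'spin',round(np.radians(-s),3),'| now track',w2t(o['tcp_pos']).round(1),'z',o['tcp_pos'][2].round(4),'yaw',cur.round(1),'F',o['contact_force'].round(1),'t',round(float(o['clock']),2),'j',o['joints'].round(2))
E
python3 - <<'E'
from h import *
print('drum rim',[px2w('top',u,v,.37)[:2].round(3).tolist() for u,v in [(265,293),(365,365),(140,395),(180,325),(340,330),(248,290)]])
print('carton',[px2w('top',u,v,.37)[:2].round(3).tolist() for u,v in [(388,105),(447,197),(500,150),(610,150),(295,10),(540,205)]])
C=lambda x,y:(240+(x+.5)/4-.5,125+(y+.5)/4-.5)
print('tape',[w2t(px2w('top',*C(x,y),z)).round(0) for x,y in [(372,15),(460,72),(488,15),(450,65)] for z in (0.062,0.0)])
print('carton lower(z=.1)',px2w('top',455,200,.1),px2w('top',455,200,.0))
go(-60,0,.3,90)
E
```

```text
drum rim [[0.398, 0.298], [0.3, 0.155], [0.26, 0.466], [0.353, 0.417], [0.347, 0.19], [0.402, 0.322]]
carton [[0.686, 0.114], [0.54, 0.028], [0.615, -0.057], [0.616, -0.227], [0.849, 0.263], [0.529, -0.111]]
tape [array([ -46., -160.]), array([ -55., -181.]), array([ -86., -110.]), array([ -98., -128.]), array([-113., -140.]), array([-127., -160.]), array([ -82., -116.]), array([ -93., -134.])]
carton lower(z=.1) [ 0.58108842 -0.08434987  0.1       ] [ 0.59782796 -0.12164464  0.        ]
shift [ 0.6256 -0.6607 -0.0686] spin 1.502 | now track [-676.2  669.4] z 0.2304 yaw 176.1 F [ 0.1 -0.1  0.1] t 0.1 j [ 1.23  0.48  0.02  1.56 -0.01  1.11 -0.08]
```

```bash
python3 - <<'E'
from h import *
a=w2t((.43,-.25)); go(*a,.45,0)
o=r.get_obs(); print(R.from_rotvec(o['orientation']).as_matrix().round(3))
E
```

```text
shift [ 0.3618 -0.3334 -0.2191] spin -0.069 | now track [-676.2  669.4] z 0.2304 yaw 176.1 F [ 0.1 -0.1  0.1] t 0.1 j [ 1.23  0.48  0.02  1.56 -0.01  1.11 -0.08]
[[ 0.974  0.228 -0.001]
 [ 0.228 -0.974  0.002]
 [-0.    -0.002 -1.   ]]
```

Emit:
play_rows(
  targets="1 0 0 -0.04 0; 1 0.02 -0.02 -0.08 0; 1 0.05 -0.045 -0.105 -0.02; 1 0.075 -0.07 -0.13 -0.04; 1 0.1 -0.095 -0.15 -0.06; 1 0.125 -0.12 -0.17 -0.069; 1 0.15 -0.143 -0.19 -0.069; 1 0.175 -0.165 -0.21 -0.069",
)

```text
clock: 0.77
tcp_pos: [0.284, -0.459, 0.439]
orientation: [-3.106, -0.467, 0.001]
contact_force: [1.4, -0.6, -0.1]
grip_width: 0.0003
gripper_force: 0.0
```

```bash
python3 - <<'E'
from h import *
a=w2t((.43,-.25)); go(*a,.45,0)
go(-62,125,.40,0)
E
```

```text
shift [ 0.2011 -0.1568 -0.011 ] spin 0.0 | now track [-525.5  486.7] z 0.439 yaw -180.0 F [ 1.4 -0.6 -0.1] t 0.77 j [ 0.98  0.13 -0.09  1.57  0.01  1.45 -0.38]
shift [ 0.3618 -0.4634  0.0391] spin 0.0 | now track [-525.5  486.7] z 0.439 yaw -180.0 F [ 1.4 -0.6 -0.1] t 0.77 j [ 0.98  0.13 -0.09  1.57  0.01  1.45 -0.38]
```

Emit:
play_rows(
  targets="1 0.03 -0.023 -0.01 0; 1 0.06 -0.046 -0.02 0; 1 0.09 -0.07 -0.02 0; 1 0.12 -0.095 -0.02 0; 1 0.15 -0.12 -0.02 0; 1 0.175 -0.15 -0.02 0; 1 0.195 -0.18 -0.02 0; 1 0.21 -0.21 -0.02 0",
)

```text
clock: 1.43
tcp_pos: [0.4232, -0.1959, 0.4577]
orientation: [-3.105, -0.47, 0.001]
contact_force: [-0.1, 0.4, 0.4]
grip_width: 0.0002
gripper_force: 0.0
```

```bash
python3 - <<'E'
from h import *
go(-62,125,.40,0)
E
```

```text
shift [ 0.1518 -0.2526  0.0579] spin 0.002 | now track [-314.9  276.2] z 0.4577 yaw -179.9 F [-0.1  0.4  0.4] t 1.43 j [ 0.66  0.01 -0.36  1.66  0.    1.48 -0.97]
```

Emit:
play_rows(
  targets="1 0.018 -0.03 0 0; 1 0.036 -0.06 0 0; 1 0.054 -0.09 0 0; 1 0.072 -0.12 0 0; 1 0.09 -0.15 0.01 0; 1 0.11 -0.185 0.02 0; 1 0.13 -0.22 0.04 0; 1 0.152 -0.25 0.06 0",
)

```text
clock: 2.1
tcp_pos: [0.4929, 0.0843, 0.4001]
orientation: [3.106, 0.468, 0.003]
contact_force: [0.6, -0.7, -0.7]
grip_width: 0.0001
gripper_force: 0.0
```

```bash
python3 - <<'E'
from h import *
go(-62,125,.30,0)
cv2.imwrite('pics/w1.png',r.grab_frame('wrist')[:,:,::-1])
E
```

```text
shift [ 0.0021 -0.0057  0.1001] spin 0.001 | now track [-67.6 127.3] z 0.4001 yaw -180.0 F [ 0.6 -0.7 -0.7] t 2.1 j [ 0.32  0.11 -0.67  1.69  0.07  1.36 -1.63]
```

View pics/w1.png

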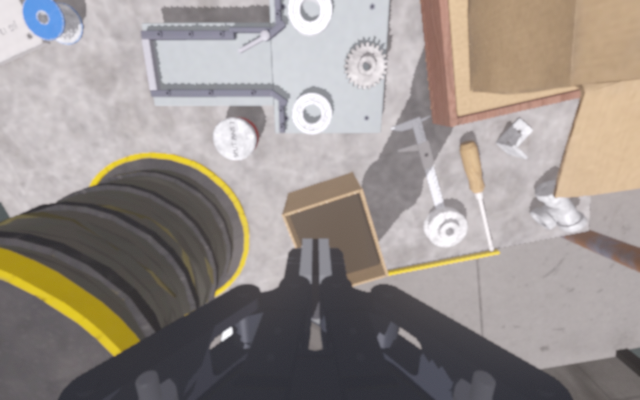

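The wrist view shows the whole track: bearings near (311,10) and (312,113), gear at (366,64), pawl cap near (265,37), end stop near (152,62). I'll enlarge it to refine the poses.

```bash
python3 - <<'E'
from h import *
im=cv2.imread('pics/w1.png')[0:165,135:400]
cv2.imwrite('pics/w1c.png',cv2.resize(im,None,fx=3,fy=3,interpolation=cv2.INTER_CUBIC))
E
```

```text
(no output)
```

View pics/w1c.png

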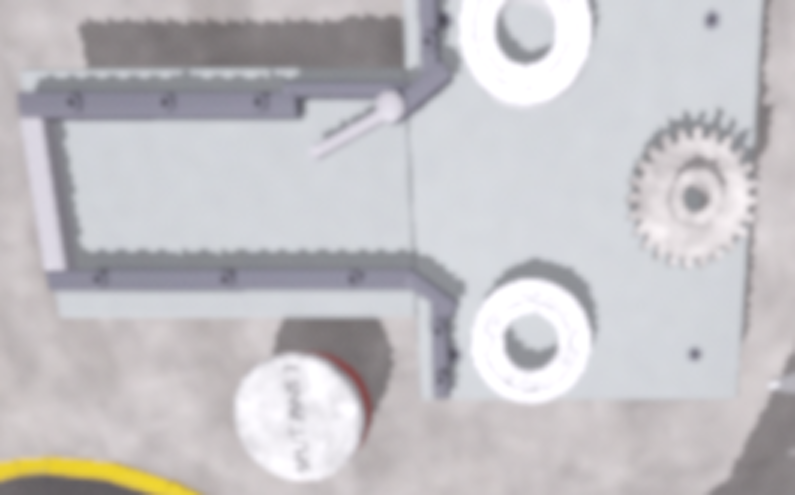

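```bash
python3 - <<'E'
from h import *
C=lambda x,y:(135+(x+.5)/3-.5,(y+.5)/3-.5)
F=[(737,396,.045,-175,103),(423,398,.045,0,103),(390,105,.064,6,-38),(62,270,.059,177,35),(47,118,.059,177,-35),(318,155,.0575,46,-19)]
W=[px2w('wrist',*C(a,b),z) for a,b,z,_,_ in F]
th,t,res=fit([f[3:] for f in F],W); print(th,t); print(res.round(1))
M=np.array([[np.cos(th),-np.sin(th)],[np.sin(th),np.cos(th)]])
for n,x,y,z in [('bR',527,40,.061),('bL',531,341,.061),('gear',694,193,.061),('tin',302,417,.044)]:
    p=px2w('wrist',*C(x,y),z)[:2]; print(n,p.round(4),((p-t)@M*1000).round(1))
o=np.load('track.npy'); n=(np.array([th,*t])+0)
np.save('track.npy',[np.mean([o[0],2*th-o[0]]),*(np.r_[t]*.6+o[1:]*.4)])
import h, importlib; importlib.reload(h); h.go(-62,125,.15,0)
E
```

```text
1.8853445344755828 [0.59286713 0.19507986]
[[-0.3 -3.2]
 [-1.2  0.1]
 [ 0.  -0.3]
 [ 0.8 -1.8]
 [-0.3  2.9]
 [ 0.9  2.3]]
bR [0.6736 0.1588] [-59.4 -65.5]
bL [0.5436 0.1159] [-60.1  71.3]
gear [0.6354 0.0604] [-141.3    1.2]
tin [0.4656 0.2242] [ 67.1 112. ]
shift [ 0.0031 -0.0007  0.2456] spin -0.007 | now track [-63.9 127.5] z 0.3956 yaw 179.6 F [-1.3  4.3 -1.4] t 2.15 j [ 0.31  0.12 -0.68  1.69  0.07  1.36 -1.64]
```

```bash
python3 - <<'E'
import numpy as np; np.save('track.npy',[1.878,.594,.1895])
import h; h.go(-62,124,.12,0)
E
```

```text
shift [0.0035 0.0006 0.2756] spin 0.001 | now track [-62.7 126.8] z 0.3956 yaw -180.0 F [-1.3  4.3 -1.4] t 2.15 j [ 0.31  0.12 -0.68  1.69  0.07  1.36 -1.64]
```

Emit:
play_rows(
  targets="1 0.003 0 0.035 0; 1 0.003 0 0.07 0; 1 0.003 0 0.105 0; 1 0.003 0 0.14 0; 1 0.003 0 0.18 0; 1 0.003 0 0.22 0; 1 0.003 0 0.26 0; 1 0.003 0 0.275 0",
)

```text
clock: 2.82
tcp_pos: [0.4924, 0.0817, 0.1199]
orientation: [3.107, 0.468, -0.012]
contact_force: [-0.0, -1.1, 0.2]
grip_width: -0.0002
gripper_force: 0.0
```

Emit:
play_rows(
  targets="1 0 0 0 0; 1 0 0 0 0",
)

```text
clock: 2.98
tcp_pos: [0.4955, 0.0829, 0.1246]
orientation: [-3.106, -0.468, 0.003]
contact_force: [0.3, 0.4, 0.9]
grip_width: 0.0003
gripper_force: 0.0
```

```bash
python3 - <<'E'
from h import *
go(-62,122,.051,0); w=w2px('wrist',np.array([[*t2w(x,y),.061] for x,y in [(-60,72),(-59,-68),(-141,1)]])); print(w)
cv2.imwrite('pics/w2.png',r.grab_frame('wrist')[:,:,::-1])
E
```

```text
shift [ 0.0042 -0.0098  0.0736] spin -0.008 | now track [-71.8 126.1] z 0.1246 yaw 179.5 F [0.3 0.4 0.9] t 2.98 j [ 0.21  0.4  -0.61  2.03  0.31  0.81 -1.85]
[[ 298.59066852  136.84497678]
 [ 290.56896325 -122.6353225 ]
 [ 426.97731515   19.65264846]]
```

View pics/w2.png

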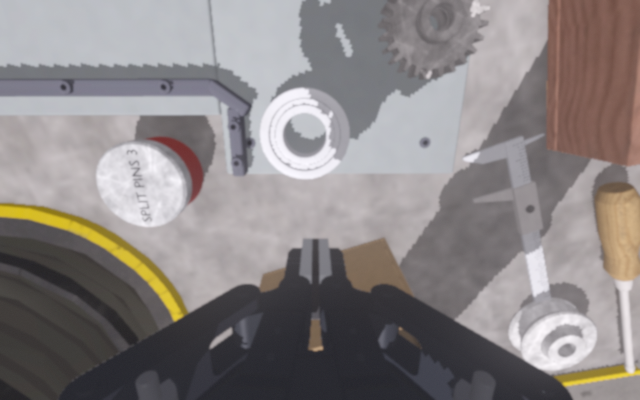

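```bash
python3 - <<'E'
from h import *
for u,v,z in [(448,173,.045),(226,175,.045),(210,5,.045),(216,75,.045),(304,134,.061),(145,183,.044),(436,20,.071)]: print((u,v),w2t(px2w('wrist',u,v,z)).round(1))
E
```

```text
(448, 173) [-175.   101.4]
(226, 175) [ -1.7 101.8]
(210, 5) [ -2.6 -13.8]
(216, 75) [-1.9 29.2]
(304, 134) [-63.8  68.9]
(145, 183) [ 63.5 108.2]
(436, 20) [-143.7    1.7]
```

```bash
python3 - <<'E'
from h import *
np.save('track.npy',[th,*t2w(-1.5,-1.4)])
import h,importlib; importlib.reload(h); h.go(-62,121,.051,0)
E
```

```text
shift [ 0.0052 -0.0084  0.0749] spin -0.008 | now track [-70.4 126.4] z 0.1259 yaw 179.5 F [ 0.  -0.4  1.1] t 3.03 j [ 0.21  0.4  -0.61  2.03  0.31  0.81 -1.85]
```

Emit:
play_rows(
  targets="1 0.002 -0.004 0.025 0; 1 0.004 -0.006 0.05 0; 1 0.004 -0.006 0.07 0; 1 0.004 -0.006 0.072 0; 1 0.004 -0.006 0.072 0; 1 0.004 -0.006 0.072 0",
)

```text
clock: 3.53
tcp_pos: [0.4995, 0.0901, 0.055]
orientation: [-3.107, -0.467, -0.005]
contact_force: [0.1, -0.3, 0.6]
grip_width: -0.0002
gripper_force: 0.0
```

```bash
python3 - <<'E'
import h; h.go(-62,121,.051,0)
E
```

```text
shift [ 0.0005 -0.0026  0.004 ] spin -0.009 | now track [-64.6 121.5] z 0.055 yaw 179.5 F [ 0.1 -0.3  0.6] t 3.53 j [ 0.14  0.51 -0.54  2.06  0.42  0.67 -1.96]
```

Emit:
play_rows(
  targets="1 0.003 -0.002 0.004 -0.009; 1 0.008 -0.002 0.004 -0.009; 1 0.015 -0.002 0.004 -0.009; 1 0.022 -0.002 0.004 -0.009; 1 0.030 -0.002 0.004 -0.009; 1 0.038 -0.002 0.004 -0.009; 1 0.045 -0.002 0.004 -0.009; 1 0.05 -0.002 0.004 -0.009",
)

```text
clock: 4.2
tcp_pos: [0.5464, 0.1069, 0.0491]
orientation: [-3.104, -0.481, -0.001]
contact_force: [-2.5, -0.2, 2.6]
grip_width: -0.0001
gripper_force: 1.1
```

Emit:
play_rows(
  targets="1 0.001 0 0 0; 1 0.001 0 0 0",
)

```text
clock: 4.37
tcp_pos: [0.5469, 0.1071, 0.049]
orientation: [-3.104, -0.481, -0.001]
contact_force: [-1.1, 0.5, -0.4]
grip_width: -0.0001
gripper_force: 0.0
```

```bash
python3 - <<'E'
from h import *
go(-62,70,.051,0)
cv2.imwrite('pics/w3.png',r.grab_frame('wrist')[:,:,::-1])
E
```

```text
shift [ 0.0012 -0.0008 -0.002 ] spin 0.001 | now track [-62.8  71.2] z 0.049 yaw -180.0 F [-1.1  0.5 -0.4] t 4.37 j [ 0.11  0.58 -0.53  1.95  0.43  0.72 -1.95]
```

View pics/w3.png

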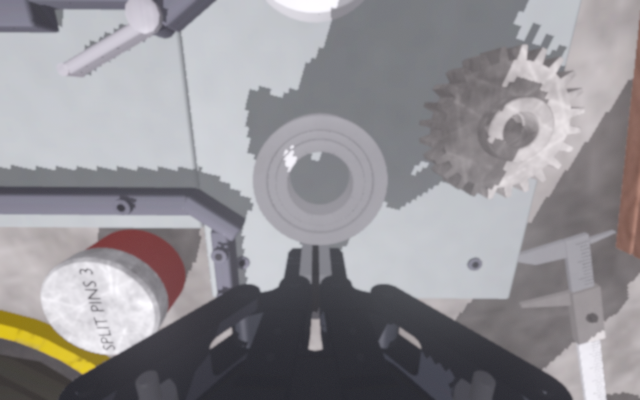

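Emit:
play_rows(
  targets="1 -0.004 0 -0.01 0; 1 -0.004 0 -0.045 0; 1 -0.004 0.015 -0.05 -0.12; 1 0.003 0.03 -0.05 -0.24; 1 0.01 0.04 -0.05 -0.36; 1 0.018 0.044 -0.05 -0.48; 1 0.021 0.044 -0.05 -0.6; 1 0.021 0.044 -0.05 -0.72",
)

```text
clock: 5.08
tcp_pos: [0.5803, 0.0707, 0.1]
orientation: [2.732, 1.551, 0.002]
contact_force: [0.1, -0.3, -0.9]
grip_width: -0.0002
gripper_force: 0.0
```

Emit:
play_rows(
  targets="1 0 0 0 -0.12; 1 0 0 0 -0.24; 1 0 0 0 -0.36; 1 0 0 0 -0.4; 1 0 0 0 -0.4",
)

```text
clock: 5.5
tcp_pos: [0.5792, 0.0708, 0.0997]
orientation: [2.373, 2.058, 0.0]
contact_force: [0.6, 0.2, 0.1]
grip_width: -0.0001
gripper_force: 0.0
```

```bash
python3 - <<'E'
import h; h.go(-107,50,.051,64)
E
```

```text
shift [0.0008 0.0011 0.0487] spin 0.005 | now track [-107.2   51.4] z 0.0997 yaw -115.7 F [0.6 0.2 0.1] t 5.5 j [ 0.38  0.62 -0.82  1.85  0.57  0.92 -0.85]
```

Emit:
play_rows(
  targets="1 0.001 0 0.025 0; 1 0.001 0 0.045 0; 1 0.001 0 0.049 0; 1 0.004 0 0.049 0; 1 0.010 0 0.049 0; 1 0.017 0 0.049 0; 1 0.025 0 0.049 0; 1 0.033 0 0.049 0",
)

```text
clock: 6.17
tcp_pos: [0.585, 0.1048, 0.0512]
orientation: [2.374, 2.056, 0.002]
contact_force: [-1.0, -1.5, 1.2]
grip_width: 0.0002
gripper_force: 1.2
```

Emit:
play_rows(
  targets="1 0.008 0 0 0; 1 0.016 0 0 0; 1 0.024 0 0 0; 1 0.032 0 0 0; 1 0.037 0 0 0; 1 0.04 0 0 0; 1 0.04 0 0 0",
)

```text
clock: 6.75
tcp_pos: [0.5899, 0.1448, 0.0501]
orientation: [-2.373, -2.058, -0.001]
contact_force: [-0.5, 0.5, -0.2]
grip_width: -0.0005
gripper_force: 0.0
```

```bash
python3 - <<'E'
from h import *
go(-45,2,.051,90)
cv2.imwrite('pics/w4.png',r.grab_frame('wrist')[:,:,::-1])
E
```

```text
shift [ 0.0027  0.0174 -0.0009] spin -0.449 | now track [-39.9  18.8] z 0.0501 yaw -115.7 F [-0.5  0.5 -0.2] t 6.75 j [ 0.21  0.72 -0.76  1.82  0.63  0.87 -1.  ]
```

View pics/w4.png

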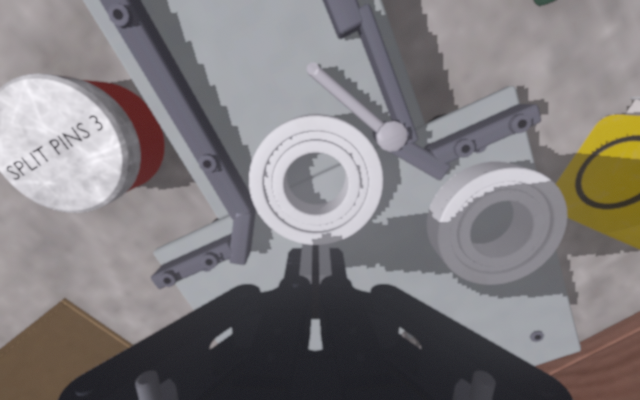

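Emit:
play_rows(
  targets="1 -0.006 0 0 0; 1 -0.008 0.006 0 -0.1; 1 -0.008 0.012 0 -0.22; 1 -0.006 0.017 0 -0.34; 1 -0.005 0.017 0 -0.449; 1 -0.005 0.017 0 -0.449; 1 -0.005 0.017 0 -0.449",
)

```text
clock: 7.38
tcp_pos: [0.6058, 0.1354, 0.0498]
orientation: [-1.861, -2.53, 0.0]
contact_force: [-0.2, 0.1, 0.1]
grip_width: 0.0002
gripper_force: 0.0
```

```bash
python3 - <<'E'
import h; h.go(104,3,.051,90)
E
```

```text
shift [ 0.1576  0.0027 -0.0011] spin -0.005 | now track [-53.6   6.5] z 0.0498 yaw -90.3 F [-0.2  0.1  0.1] t 7.38 j [ 0.28  0.77 -0.85  1.78  0.71  0.93 -0.58]
```

Emit:
play_rows(
  targets="1 0.006 0.002 -0.001 -0.005; 1 0.012 0.003 -0.001 -0.005; 1 0.020 0.003 -0.001 -0.005; 1 0.028 0.003 -0.001 -0.005; 1 0.036 0.003 -0.001 -0.005; 1 0.044 0.003 -0.001 -0.005; 1 0.052 0.003 -0.001 -0.005; 1 0.06 0.003 -0.001 -0.005",
)

```text
clock: 8.05
tcp_pos: [0.5905, 0.195, 0.0512]
orientation: [1.85, 2.539, -0.0]
contact_force: [-0.6, -2.8, 2.1]
grip_width: -0.0003
gripper_force: 1.3
```

Emit:
play_rows(
  targets="1 0.008 0 0 0; 1 0.016 0 0 0; 1 0.024 0 0 0; 1 0.032 0 0 0; 1 0.040 0 0 0; 1 0.048 0 0 0; 1 0.056 0 0 0; 1 0.064 0 0 0",
)

```text
clock: 8.72
tcp_pos: [0.571, 0.2558, 0.0511]
orientation: [1.851, 2.539, 0.0]
contact_force: [0.6, -1.8, 1.9]
grip_width: -0.0001
gripper_force: 1.0
```

```bash
python3 - <<'E'
import h; h.go(104,3,.051,90)
E
```

```text
shift [0.0323 0.0003 0.0001] spin 0.004 | now track [71.7  3.2] z 0.0511 yaw -89.8 F [ 0.6 -1.8  1.9] t 8.72 j [ 0.08  0.78 -0.86  1.77  0.71  0.94 -0.77]
```

Bearing one is now at about x = 113; I'll ease it up to the stop.

Emit:
play_rows(
  targets="1 0.007 0 0 0; 1 0.014 0 0 0; 1 0.020 0 0 0; 1 0.025 0 0 0; 1 0.028 0 0 0; 1 0.030 0 0 0; 1 0.032 0 0 0; 1 0.033 0 0 0",
)

```text
clock: 9.38
tcp_pos: [0.5615, 0.2856, 0.0511]
orientation: [1.851, 2.537, -0.002]
contact_force: [0.1, -5.3, 4.0]
grip_width: 0.0002
gripper_force: 2.9
```

```bash
python3 - <<'E'
import h; h.go(104,3,.051,90)
E
```

```text
shift [0.0011 0.0003 0.0001] spin 0.003 | now track [102.9   3.3] z 0.0511 yaw -89.8 F [ 0.1 -5.3  4. ] t 9.38 j [ 0.02  0.78 -0.85  1.75  0.72  0.95 -0.82]
```

Emit:
play_rows(
  targets="1 0.001 0 0 0; 1 0.002 0 0 0; 1 0.003 0 0 0; 1 0.003 0 0 0",
)

```text
clock: 9.72
tcp_pos: [0.5615, 0.2857, 0.0511]
orientation: [1.852, 2.533, -0.006]
contact_force: [0.3, -9.3, 7.1]
grip_width: -0.0
gripper_force: 4.9
```

Emit:
play_rows(
  targets="1 -0.003 0 0 0; 1 -0.003 0 -0.01 0; 1 -0.003 0 -0.04 0; 1 -0.003 0 -0.07 0; 1 -0.03 0 -0.1 0; 1 -0.06 0 -0.115 0; 1 -0.09 0 -0.115 0; 1 -0.09 0 -0.115 0",
)

```text
clock: 10.38
tcp_pos: [0.5912, 0.1975, 0.1673]
orientation: [1.859, 2.528, -0.0]
contact_force: [0.6, -2.0, -0.9]
grip_width: -0.0
gripper_force: 0.0
```

Emit:
play_rows(
  targets="1 0 0 0 0; 1 0 0 0 0",
)

```text
clock: 10.55
tcp_pos: [0.5872, 0.2047, 0.1665]
orientation: [-1.849, -2.538, -0.002]
contact_force: [-0.6, 0.5, 0.2]
grip_width: 0.0002
gripper_force: 0.0
```

```bash
python3 - <<'E'
from h import *
go(-54,-125,.15,0)
cv2.imwrite('pics/w5.png',r.grab_frame('wrist')[:,:,::-1])
E
```

```text
shift [-0.0726  0.1279  0.0164] spin -1.566 | now track [18.   3.2] z 0.1665 yaw -89.7 F [-0.6  0.5  0.2] t 10.55 j [ 0.23  0.64 -0.96  1.7   0.58  1.1  -0.59]
```

View pics/w5.png

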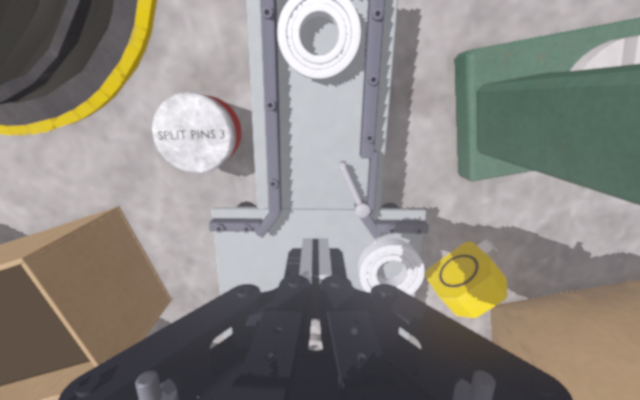

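```bash
python3 - <<'E'
from h import *
for n,u,v,z in [('b1',320,36,.061),('b2',392,270,.061),('tape L',428,278,.062),('tape top',468,243,.062),('tape bot',467,318,.062),('tip',343,163,.0575),('cap',362,210,.064),('stripe',214,232,.059)]: print(n,w2t(px2w('wrist',u,v,z)).round(1))
E
```

```text
b1 [144.1   0.4]
b2 [-57.3 -71.4]
tape L [ -65.3 -106.8]
tape top [ -27.5 -139.3]
tape bot [-111.9 -152.3]
tip [ 46.3 -20.8]
cap [  5.3 -38.6]
stripe [-19.4  96.9]
```

```bash
cat > tape.py <<'E'
from h import *
from scipy.optimize import differential_evolution as DE
ms=[]
for n,f,(u0,v0,u1,v1) in [('top','top0',(325,100,375,150)),('wrist','w5',(415,225,530,330))]:
    hsv=cv2.cvtColor(cv2.imread(f'pics/{f}.png'),cv2.COLOR_BGR2HSV)
    m=cv2.inRange(hsv,(20,110,60),(35,255,255)); k=np.zeros_like(m); k[v0:v1,u0:u1]=m[v0:v1,u0:u1]
    ct,_=cv2.findContours(k,0,1); c=max(ct,key=cv2.contourArea); h=cv2.convexHull(c)
    k=cv2.fillConvexPoly(np.zeros_like(m),h,1); ms.append((n,k)); print(n,k.sum(),cv2.boundingRect(h))
def corners(p):
    x,y,a=p; c,s=np.cos(a),np.sin(a)
    return [(x+c*u-s*v,y+s*u+c*v) for u,v in [(19,40.5),(19,-40.5),(-19,-40.5),(-19,40.5)]]
cams={n:cam(n) for n in ('top','wrist')}
def iou(p):
    P=np.array([[*t2w(*q),z] for q in corners(p) for z in (0,.062)]); out=[]
    for n,k in ms:
        c,f,Rm=cams[n]; q=(P-c['position'])@Rm; uv=q[:,:2]/q[:,2:]*f+[c['cx'],c['cy']]
        b=cv2.fillConvexPoly(np.zeros_like(k),cv2.convexHull(np.rint(uv*16).astype(np.int32)),1,shift=4)
        out.append((b&k).sum()/(b|k).sum())
    return out
s=DE(lambda p:-sum(iou(p)),[(-110,-30),(-190,-120),(-1.6,1.6)],seed=1,popsize=15,maxiter=40)
print(s.x.round(2),iou(s.x)); print(np.round(corners(s.x),0))
E
python3 tape.py
```

```text
top 592 (332, 114, 30, 30)
wrist 4131 (426, 242, 81, 76)
[ -92.51 -157.24    0.8 ] [np.float64(0.7168894289185905), np.float64(0.703747870528109)]
[[-108. -115.]
 [ -50. -172.]
 [ -77. -199.]
 [-135. -142.]]
```

```bash
cat >> tape.py <<'E'
print('---')
for yaw in (0,15,30):
  for tx_ in (-60,-54,-48,-42,-36):
    row=[]
    for ty_ in (-114,-118,-122):
      a=np.radians(yaw); c,s_=np.cos(a),np.sin(a); g=[]
      P=np.array([[*t2w(tx_+c*u-s_*v,ty_+s_*u+c*v),z] for u in (-14.5,14.5) for v in (-11,11) for z in (.05,.065)])
      for n,k in ms:
        cc,f,Rm=cams[n]; q=(P-cc['position'])@Rm; uv=q[:,:2]/q[:,2:]*f+[cc['cx'],cc['cy']]
        b=cv2.fillConvexPoly(np.zeros_like(k),cv2.convexHull(np.rint(uv).astype(np.int32)),1)
        d=cv2.distanceTransform((1-k).astype(np.uint8),2,5); g.append(round(float(d[b>0].min()),1))
      row.append(g)
    print(yaw,tx_,row)
E
python3 tape.py | sed -n '/---/,$p'
```

```text
---
0 -60 [[0.0, 0.0], [0.0, 0.0], [0.0, 0.0]]
0 -54 [[0.0, 0.0], [0.0, 0.0], [0.0, 0.0]]
0 -48 [[1.4, 0.0], [0.0, 0.0], [0.0, 0.0]]
0 -42 [[2.2, 0.0], [2.2, 0.0], [1.0, 0.0]]
0 -36 [[5.0, 0.0], [4.2, 0.0], [2.8, 0.0]]
15 -60 [[0.0, 0.0], [0.0, 0.0], [0.0, 0.0]]
15 -54 [[0.0, 0.0], [0.0, 0.0], [0.0, 0.0]]
15 -48 [[1.4, 0.0], [0.0, 0.0], [0.0, 0.0]]
15 -42 [[3.6, 0.0], [2.2, 0.0], [1.4, 0.0]]
15 -36 [[4.4, 0.0], [4.2, 0.0], [2.2, 0.0]]
30 -60 [[0.0, 0.0], [0.0, 0.0], [0.0, 0.0]]
30 -54 [[0.0, 0.0], [0.0, 0.0], [0.0, 0.0]]
30 -48 [[2.0, 0.0], [1.0, 0.0], [0.0, 0.0]]
30 -42 [[3.6, 0.0], [2.8, 0.0], [1.4, 0.0]]
30 -36 [[5.4, 0.0], [4.2, 0.0], [3.6, 0.0]]
```

Emit:
play_rows(
  targets="1 -0.01 0.015 0 0.12; 1 -0.02 0.035 0 0.24; 1 -0.03 0.055 0 0.36; 1 -0.04 0.075 0 0.48; 1 -0.05 0.095 0 0.6; 1 -0.058 0.112 0 0.72; 1 -0.059 0.118 0 0.84; 1 -0.059 0.118 0 0.96",
)

```text
clock: 11.27
tcp_pos: [0.7189, 0.1857, 0.1653]
orientation: [-2.815, -1.39, -0.001]
contact_force: [-0.4, 0.2, 0.2]
grip_width: 0.0
gripper_force: 0.0
```

Emit:
play_rows(
  targets="1 0 0 0.015 0.12; 1 0 0 0.03 0.24; 1 0 0 0.045 0.24; 1 0 0 0.06 0.24; 1 0 0 0.06 0.24; 1 0 0 0.06 0.24",
)

```text
clock: 11.77
tcp_pos: [0.7172, 0.184, 0.1046]
orientation: [-2.958, -1.055, 0.004]
contact_force: [-0.3, 0.7, 0.1]
grip_width: -0.0002
gripper_force: 0.0
```

```bash
python3 - <<'E'
from h import *
go(-41,-115,.052,21)
print(w2px('wrist',np.array([[*t2w(-58,-71),.061]])))
cv2.imwrite('pics/w6.png',r.grab_frame('wrist')[:,:,::-1])
E
```

```text
shift [0.0007 0.0003 0.0526] spin 0.011 | now track [ -41.  -114.4] z 0.1046 yaw -158.4 F [-0.3  0.7  0.1] t 11.77 j [ 0.04  0.78 -0.61  1.44  0.48  1.07 -1.55]
[[315.70282584 279.18393451]]
```

Emit:
play_rows(
  targets="1 0.001 0 0.02 0.01; 1 0.001 0 0.034 0.01; 1 0.001 0 0.04 0.01; 1 0.001 0 0.044 0.01; 1 0.001 0 0.048 0.01; 1 0.001 0 0.051 0.01; 1 0.001 0 0.053 0.01; 1 0.001 0 0.053 0.01",
)

```text
clock: 12.48
tcp_pos: [0.719, 0.1842, 0.053]
orientation: [2.966, 1.036, -0.0]
contact_force: [0.4, -0.2, 0.2]
grip_width: 0.0002
gripper_force: 0.0
```

Emit:
play_rows(
  targets="1 -0.003 0 0.002 0; 1 -0.007 0 0.002 0; 1 -0.012 0 0.002 0; 1 -0.018 0 0.002 0; 1 -0.025 0 0.002 0; 1 -0.032 0 0.002 0; 1 -0.039 0 0.002 0; 1 -0.046 0 0.002 0",
)

```text
clock: 13.15
tcp_pos: [0.6824, 0.1551, 0.0513]
orientation: [2.966, 1.035, 0.0]
contact_force: [-0.0, 1.6, -0.9]
grip_width: -0.0001
gripper_force: 0.6
```

Emit:
play_rows(
  targets="1 0 0 0 0; 1 0 0 0 0",
)

```text
clock: 13.32
tcp_pos: [0.6826, 0.1548, 0.0511]
orientation: [2.966, 1.034, -0.001]
contact_force: [0.5, -0.5, 1.0]
grip_width: -0.0
gripper_force: 0.0
```

```bash
python3 - <<'E'
import h; h.go(-115,-54,.10,-64)
E
```

```text
shift [-0.0375  0.0463 -0.0488] spin 1.481 | now track [-58.4 -72.6] z 0.0511 yaw -159.1 F [ 0.5 -0.5  1. ] t 13.32 j [ 0.08  0.78 -0.59  1.58  0.51  0.94 -1.59]
```

Emit:
play_rows(
  targets="1 0.005 0 0 0; 1 0.005 0 -0.03 0; 1 0.005 0.005 -0.06 -0.12; 1 0 0.015 -0.08 -0.24; 1 -0.01 0.025 -0.09 -0.36; 1 -0.02 0.035 -0.09 -0.48; 1 -0.03 0.045 -0.09 -0.6; 1 -0.0375 0.046 -0.09 -0.72",
)

```text
clock: 13.98
tcp_pos: [0.6836, 0.0937, 0.1413]
orientation: [2.407, 2.017, 0.0]
contact_force: [1.2, -1.0, -0.4]
grip_width: 0.0
gripper_force: 0.0
```

Emit:
play_rows(
  targets="1 0 0 0 -0.12; 1 0 0 0 -0.24; 1 0 0 0 -0.36; 1 0 0 0 -0.48; 1 0 0 0 -0.6; 1 0 0 0 -0.72; 1 0 0 0 -0.84; 1 0 0 0 -0.94",
)

```text
clock: 14.65
tcp_pos: [0.6827, 0.0966, 0.1411]
orientation: [-1.229, -2.891, -0.001]
contact_force: [-0.8, 0.7, 0.2]
grip_width: -0.0001
gripper_force: 0.0
```

Emit:
play_rows(
  targets="1 0 0 0 0; 1 0 0 0 0",
)

```text
clock: 14.82
tcp_pos: [0.6825, 0.0966, 0.1409]
orientation: [-1.242, -2.885, -0.001]
contact_force: [0.4, -1.0, -1.2]
grip_width: 0.0003
gripper_force: 0.0
```

```bash
python3 - <<'E'
from h import *
go(-115,-54,.052,-64.4)
im=r.grab_frame('wrist')[:,:,::-1]; cv2.imwrite('pics/w7.png',im)
c,f,_=cam('wrist'); rad=f*.031/(c['position'][2]-.061); print('r',rad, w2px('wrist',np.array([[*t2w(-73.5,-33.5),.061]])))
g=cv2.medianBlur(cv2.cvtColor(np.ascontiguousarray(im),cv2.COLOR_BGR2GRAY),3)
h=cv2.HoughCircles(g,cv2.HOUGH_GRADIENT,1,30,param1=120,param2=15,minRadius=int(rad*.93),maxRadius=int(rad*1.07))
for u,v,q in h[0][:6]: print(u,v,q,w2t(px2w('wrist',u,v,.061)).round(1))
E
```

```text
shift [-0.0007 -0.0013  0.0889] spin 0.004 | now track [-113.8  -54.9] z 0.1409 yaw -64.2 F [ 0.4 -1.  -1.2] t 14.82 j [ 0.39  0.8  -0.99  1.55  0.7   1.18  0.02]
r 40.98060969638515 [[312.33193284 146.72711963]]
309.5 150.5 41.0 [-77.  -32.8]
```

Emit:
play_rows(
  targets="1 -0.005 0 0.03 0; 1 -0.005 0 0.06 0; 1 -0.005 0 0.08 0; 1 -0.005 0 0.089 0; 1 -0.004 0 0.089 0; 1 0 0 0.089 0; 1 0.006 0 0.089 0; 1 0.013 0 0.089 0",
)

```text
clock: 15.53
tcp_pos: [0.6741, 0.1063, 0.054]
orientation: [1.238, 2.885, 0.002]
contact_force: [0.8, -0.8, -0.3]
grip_width: 0.0002
gripper_force: 0.6
```

Emit:
play_rows(
  targets="1 0.007 0 0 0; 1 0.015 0 0 0; 1 0.023 0 0 0; 1 0.031 0 0 0; 1 0.039 0 0 0; 1 0.047 0 0 0; 1 0.055 0 0 0; 1 0.06 0 0 0",
)

```text
clock: 16.2
tcp_pos: [0.6308, 0.1503, 0.0521]
orientation: [-1.236, -2.888, -0.0]
contact_force: [1.3, -0.3, 2.5]
grip_width: -0.0002
gripper_force: 1.1
```

```bash
python3 - <<'E'
import h; h.go(-39.5,-19.4,.052,-64.4)
E
```

```text
shift [0.0078 0.0011 0.0001] spin 0.008 | now track [-47.  -21.8] z 0.0521 yaw -63.9 F [ 1.3 -0.3  2.5] t 16.2 j [ 0.3   0.85 -0.94  1.7   0.79  1.02 -0.16]
```

Emit:
play_rows(
  targets="1 0.005 0 0 0; 1 0.007 0 0 0; 1 0.007 0 0 0; 1 -0.002 0 0 0; 1 -0.004 -0.008 0 0.1; 1 -0.003 -0.016 0 0.22; 1 0 -0.025 0 0.34; 1 0.001 -0.026 0 0.455",
)

```text
clock: 16.87
tcp_pos: [0.6114, 0.13, 0.0513]
orientation: [-1.866, -2.526, 0.003]
contact_force: [-0.5, 0.2, -0.8]
grip_width: 0.0001
gripper_force: 0.0
```

Emit:
play_rows(
  targets="1 0 0 0 0; 1 0 0 0 0",
)

```text
clock: 17.03
tcp_pos: [0.6127, 0.1315, 0.052]
orientation: [1.853, 2.537, -0.0]
contact_force: [-0.9, 0.4, 0.2]
grip_width: -0.0001
gripper_force: 0.0
```

```bash
python3 - <<'E'
from h import *
go(42,3,.051,-90)
im=r.grab_frame('wrist')[:,:,::-1]; cv2.imwrite('pics/w8.png',im)
c,f,_=cam('wrist'); rad=f*.031/(c['position'][2]-.061)
g=cv2.medianBlur(cv2.cvtColor(np.ascontiguousarray(im),cv2.COLOR_BGR2GRAY),3)
h=cv2.HoughCircles(g,cv2.HOUGH_GRADIENT,1,30,param1=120,param2=15,minRadius=int(rad*.93),maxRadius=int(rad*1.07))
if h is not None:
  for u,v,q in h[0][:6]: print(u,v,q,w2t(px2w('wrist',u,v,.061)).round(1))
E
```

```text
shift [ 0.1015 -0.0017  0.001 ] spin 0.002 | now track [-59.5   1.1] z 0.052 yaw -89.9 F [-0.9  0.4  0.2] t 17.03 j [ 0.29  0.78 -0.86  1.76  0.72  0.94 -0.56]
308.5 153.5 67.0 [-3.1  3.9]
72.5 5.5 63.5 [55.8 97.6]
555.5 224.5 66.0 [ -38.1 -118.3]
563.5 303.5 69.2 [ -84.7 -134.5]
```

Emit:
play_rows(
  targets="1 0.008 -0.002 0.001 0; 1 0.015 -0.002 0.001 0; 1 0.022 -0.002 0.001 0; 1 0.030 -0.002 0.001 0; 1 0.038 -0.002 0.001 0; 1 0.046 -0.002 0.001 0; 1 0.054 -0.002 0.001 0; 1 0.062 -0.002 0.001 0",
)

```text
clock: 17.75
tcp_pos: [0.5915, 0.1913, 0.051]
orientation: [1.856, 2.534, -0.0]
contact_force: [1.5, -2.3, -1.1]
grip_width: -0.0001
gripper_force: 0.8
```

Emit:
play_rows(
  targets="1 0.008 0 0 0; 1 0.016 0 0 0; 1 0.023 0 0 0; 1 0.028 0 0 0; 1 0.032 0 0 0; 1 0.035 0 0 0; 1 0.037 0 0 0; 1 0.038 0 0 0",
)

```text
clock: 18.42
tcp_pos: [0.5805, 0.2267, 0.0512]
orientation: [1.857, 2.534, 0.0]
contact_force: [-0.1, -1.3, 1.7]
grip_width: 0.0001
gripper_force: 1.0
```

```bash
python3 - <<'E'
import h; h.go(42,3,.051,-90)
E
```

```text
shift [0.0009 0.     0.0002] spin -0.001 | now track [41.1  3. ] z 0.0512 yaw -90.1 F [-0.1 -1.3  1.7] t 18.42 j [ 0.13  0.78 -0.86  1.77  0.72  0.94 -0.73]
```

Not yet firm; I'll creep on until the force rises.

Emit:
play_rows(
  targets="1 0.001 0 0 0; 1 0.002 0 0 0; 1 0.003 0 0 0; 1 0.003 0 0 0",
)

```text
clock: 18.75
tcp_pos: [0.5802, 0.2279, 0.0512]
orientation: [1.858, 2.531, -0.002]
contact_force: [1.6, -5.8, 3.1]
grip_width: -0.0002
gripper_force: 2.7
```

Emit:
play_rows(
  targets="1 0.001 0 0 0; 1 0.001 0 0 0; 1 0.001 0 0 0",
)

```text
clock: 19.0
tcp_pos: [0.5802, 0.228, 0.0512]
orientation: [1.858, 2.53, -0.004]
contact_force: [1.1, -7.3, 4.6]
grip_width: -0.0003
gripper_force: 3.6
```

Emit:
play_rows(
  targets="1 -0.003 0 0 0; 1 -0.003 0 -0.01 0; 1 -0.003 0 -0.04 0; 1 -0.003 0 -0.075 0; 1 -0.02 0 -0.11 0; 1 -0.05 0 -0.13 0; 1 -0.08 0 -0.14 0; 1 -0.08 0 -0.14 0",
)

```text
clock: 19.67
tcp_pos: [0.6071, 0.1486, 0.194]
orientation: [1.864, 2.522, 0.003]
contact_force: [0.9, -1.5, -1.1]
grip_width: 0.0001
gripper_force: 0.0
```

Emit:
play_rows(
  targets="1 0 0 0 0; 1 0 0 0 0",
)

```text
clock: 19.83
tcp_pos: [0.6027, 0.1551, 0.1914]
orientation: [-1.856, -2.534, -0.002]
contact_force: [-0.3, 0.3, 0.4]
grip_width: 0.0001
gripper_force: 0.0
```

```bash
python3 - <<'E'
from h import *
go(0,0,.2,-90)
im=r.grab_frame('wrist')[:,:,::-1]; cv2.imwrite('pics/w9.png',im)
E
```

```text
shift [ 0.0339  0.0035 -0.0086] spin -0.001 | now track [-33.9   3.5] z 0.1914 yaw -90.0 F [-0.3  0.3  0.4] t 19.83 j [ 0.33  0.62 -0.98  1.68  0.56  1.15 -0.49]
```

View pics/w9.png

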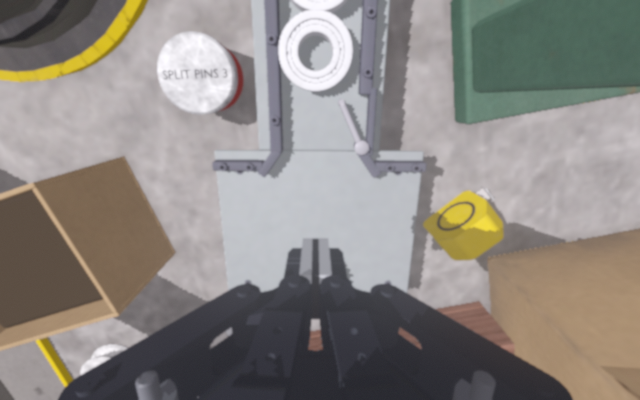

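The second bearing (317,50) sits right against the first (320,-25, just at the frame edge). The pawl is shut behind it, with its tip at (342,100), and the tin and tape stand where they were. I'm handing in.

```bash
python3 -c "
from bench import r
print(r.hand_in())"
```

```text
the job is handed in; nothing more can be done
None
```

Job handed in at about 20 s: both bearings pushed in one at a time and packed against the end stop, pawl seen shut behind each, tape and tin unmoved; the gear was out of view in the last picture, but the planned paths kept clear of it.

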